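# Start the hob under the pot

### The job

Start the induction hob that has the pot on it: with the fingertips gently press in its on/off key, the round one at one end of the row, and let it come up, then press in its function key, the long oblong one at the other end of the row, let go and withdraw. Press no other key, do not touch the empty hob beside it, and leave the pot and everything else on the table where they are.

Things in the scene. Friction and masses are not known exactly. Their poses are not given: they have to be found in the camera images.
- hob_a: the portable induction hob with the pot on it, at the left or the right: steel box with a black glass top, 360 mm deep (x), 300 wide (y), 62 high, fixed. Origin: centre of its underside; x points away from the robot, y left, z up, turned by up to 16 degrees. A level control panel, 60 mm above the table, is the 80 mm strip along its front edge (robot's side); its five grey keys lie in one row at x = -142 mm
- hob_b: the empty induction hob, the same model with the same keys, with nothing on it, beside the other one (on whichever side is left). Origin and axes as for hob_a
- hob_a_onoff_top (a point): centre of the top face of the on/off key of the hob with the pot, 69 mm above the table when the key is up; axes as the hob's
- hob_a_function_top (a point): centre of the top face of the function key of the hob with the pot, 69 mm above the table when the key is up; axes as the hob's
- hob_a_onoff (a joint): on/off key of the hob with the pot (round, 24 mm across, right-hand end of the row as seen from the robot, at the hob's y = -115 mm): how far it is pressed down, m; 0 up (9 mm proud of the panel), 0.006 at its hard stop. Sprung, comes up by itself: 0.9 N to start, 4.2 N at 3 mm, 7.5 N at the stop. More than 0.003 for 0.1 s counts as pressed
- hob_a_plus (a joint): plus key of the hob with the pot (15 x 16 mm, next to on/off, y = -66 mm): how far it is pressed down, m; 0 up (9 mm proud of the panel), 0.006 at its hard stop. Same spring as the on/off key
- hob_a_minus (a joint): minus key of the hob with the pot (15 x 16 mm, y = -20 mm, a small dark display window to its left): how far it is pressed down, m; 0 up (9 mm proud of the panel), 0.006 at its hard stop. Same spring as the on/off key
- hob_a_timer (a joint): timer key of the hob with the pot (15 x 16 mm, y = +66 mm, next to function): how far it is pressed down, m; 0 up (9 mm proud of the panel), 0.006 at its hard stop. Same spring as the on/off key
- hob_a_function (a joint): function key of the hob with the pot (oblong, 36 mm along the row x 16 mm, left-hand end of the row as seen from the robot, at the hob's y = +115 mm): how far it is pressed down, m; 0 up (9 mm proud of the panel), 0.006 at its hard stop. Sprung, comes up by itself: 0.9 N to start, 4.2 N at 3 mm, 7.5 N at the stop. More than 0.003 for 0.1 s counts as pressed
- pot: stainless pot with its lid on, 170 mm across (225 mm over its two side loops), 140 mm high to the top of the lid's black knob, standing on the glass of its hob, 40 mm behind the hob's centre give or take 15 mm. Origin: centre of its underside, z up
- spice_jar: small round spice jar with a steel cap, 42 mm across and 80 mm high, standing in the gap between the two hobs beyond the spoon; origin: centre of its underside
- jar_near: glass storage jar with a brass lid, 72 mm across, 125 mm high, at the right of the hobs, the nearer of two; origin: centre of its underside
- jar_far: glass storage jar with a brass lid, 72 mm across, 125 mm high, at the right of the hobs, the farther of two; origin: centre of its underside
- spoon: wooden spoon, 270 mm long, lying lengthwise in the gap between the two hobs, handle towards the robot; origin: middle of its length, underside
- fork_cup: clear cup of white forks, 80 mm across, 155 mm high over the forks, left of the hobs; origin: centre of its underside
- salt_dish: small white bowl, 90 mm across, 38 mm high, left of the hobs; origin: centre of its underside

How it is judged (in metres and radians):
On the way, in this order (a step that is already met when the one before it is completed fails the run):
1. the on/off key of the hob with the pot is pressed in (more than 3 of its 6 mm) (value of joint hob_a_onoff above 0.003 m), for 0.1 s.
2. the on/off key has come up again (value of joint hob_a_onoff below 0.001 m), for 0.1 s.
3. the function key of that hob is pressed in (more than 3 of its 6 mm) (value of joint hob_a_function above 0.003 m), for 0.1 s.
At the end, for the whole second after the job is handed in: both keys were pressed in turn, all keys of the hob with the pot are up again (within 1 mm), the pot still stands upright on that hob within 10 mm of where it stood, and everything else is within 15 mm of where it was (value of joint each of hob_a_onoff, hob_a_function, hob_a_plus, hob_a_minus, hob_a_timer below 0.001 m and distance of pot from where it was at the start of the episode below 0.01 m and angle between pot's own z axis and vertical below 0.1 rad and horizontal distance between pot and hob_a below 0.08 m and distance of each of spice_jar, jar_near, jar_far, spoon, fork_cup, salt_dish from where it was at the start of the episode below 0.015 m); the robot touches nothing.
It fails at once if another key of the hob with the pot (plus, minus or timer) is pressed (value of joint any of hob_a_plus, hob_a_minus, hob_a_timer above 0.002 m).
It fails at once if the robot touches the empty hob (contact force between any of the fingers, the arm and hob_b above 0.5 N).
It fails at once if the hob is pressed hard (more than 30 N) (contact force between any of the fingers, the arm and hob_a above 30 N).
It fails at once if the pot is shifted by more than 10 mm, lifted or tipped (distance of pot from where it was at the start of the episode above 0.01 m or angle between pot's own z axis and vertical above 0.1 rad).
It fails at once if something else on the table is shifted by more than 15 mm (distance of any of spice_jar, jar_near, jar_far, spoon, fork_cup, salt_dish from where it was at the start of the episode above 0.015 m).
It also fails if it takes over 48 s, if anything falls off the work surface, if the arm or the gripper's body presses on something with over 40 N, if the wrist force passes 120 N, or if a joint passes its speed limit or range.

### The arm

A 6-joint arm with a two-finger parallel gripper is mounted at the origin on the work surface. World frame = base frame: x ahead of the robot, y to its left, z up, the work surface at z = 0. Lengths are in mm, angles in degrees, forces in N, time in s.
With the tool pointing down it reaches from about 300 to 850 mm from the base axis. Payload 4.2 kg.
Tool frame: the origin (TCP) lies midway between the tips of the shut fingers; the grasp point (between the pads) lies 19 mm behind it (env.grip_point_offset is the distance from the TCP to the grasp point, in mm); z points along the fingers, x is the direction in which the jaws open and shut, and the axes are right-handed (so a half turn about z gives the same grasp; the last joint's range is limited). The gripper opens to 91 mm and grips with 3 to 60 N. Pads are 32 mm wide; open, the fingers measure 118 mm over their backs; the gripper's body (76 mm by 178 mm) begins 60 mm behind the grasp point.
Start: joints at [-71.161, 18.312, 89.639, -0, 72.044, -1.146], TCP at [196.522, -540.391, 213.976] pointing down, gripper open.
Joint ranges: [-177.97, 177.97], [-48.28, 115.42], [12.27, 149.76], [-77.06, 257.06], [2.81, 150.46], [-146.56, 146.56]. Speed limits (degrees/s): [147.25, 147.25, 180, 180, 180, 180].

### API

Orientations are given as [roll, pitch, yaw] about the fixed x, y, z axes, in that order (R = Rz(yaw) Ry(pitch) Rx(roll)).
In Python, from workcell import env gives the robot as it stands.
- The arm moves only by the shell command python3 -m pendant 'ROWS' [FORCE]. ROWS is JSON, a list of rows, each an object with "xyz": the shift along the tool's x, y, z in m, a list of three; "roll": the turn about the tool's z in degrees; "jaw": the closure, from 0 (fully open) to 1 (shut). A call has exactly 8 rows; each row is the pose to reach, as a shift and turn from the pose commanded when the call began, along the tool's axes at that moment; what a row does not reach only later rows make up. A row lasts 1/8 s, in which the tool goes at most 62.5 mm and 10.7 degrees, less where a joint would pass 70% of its speed; a pose out of reach is approached as far as the arm can. A call with a gripper value outside its range is refused whole. The fingers move at their own pace and stop on an object; FORCE is the grip in N (left out, the last holds). Time passes only in rows, so rows that repeat a pose let the fingers close, or fill a call up. It gives the time, the measured TCP pose, the force and the opening at its end, in the units of the state.
- env.state(): the state, without advancing time (a new reading comes with each control period).
- env.grab_frame(name): name is "scene" or "top" or "wrist"; returns (picture, depth): 384x512x3 uint8, blue, green, red; 384x512 float32, mm along the optical axis (not along the pixel's ray), 0 where there is no reading.
- env.camera_params(name): a dict with "camera_matrix" (3x3 intrinsics, pixels), "D" ([k1, k2, p1, p2, k3] as OpenCV has them; the pictures are not rectified), "cam_to_world" (4x4, takes a point from camera to world coordinates); the wrist camera has in their place "hand_eye" (4x4, takes a point from camera to tool coordinates, whose origin is the TCP and whose axes are the tool frame's). Camera axes: x right, y up, looking along -z (the intrinsics and any distortion apply to the point x, -y, -z); pixel columns grow to the right and rows downward; lengths in mm; the calibration is good to about 2 mm. A picture is of the moment at which its call begins: read the wrist's pose just before it. camera_params takes no time and is no camera call.
- env.job_done(): hands the job in, once; it reports no verdict.
The state is a dict: "time_s": time; "qpos": joint angles; "qvel": joint speeds; "effort": joint torques, N m; "ee_pos": TCP position; "ee_rot": TCP orientation; "force": force on the tool from outside, world axes, zero at the start; "torque": the same for the moment, N m; "gripper_width": finger opening in mm.
Only numpy, scipy, OpenCV 4.12 (cv2) and the standard library are available. Lean on these libraries where they do the work, as an engineer would, in place of code of your own. Each camera call takes 0.05 s, during which the arm holds its last target. There are 200 camera calls.

## Working session

There is one attempt and no reset: what is moved stays moved. The work goes in short steps, Python scripts to look and compute and a shell command to move; the robot and the scene stay as the last step left them, time stands still between calls to the robot, and variables do not carry over. Pictures are saved under pics/ and viewed, about 8 in all and at most 12, crops included, and the job is handed in when it is done.

```bash
mkdir -p pics; cat > h.py <<'E'
import numpy as np, cv2
from workcell import env
def cast(name,uv,z,T=None):
    p=env.camera_params(name); M=np.array(p["cam_to_world"]) if T is None else T
    u=cv2.undistortPoints(np.array(uv,float).reshape(-1,1,2),np.array(p["camera_matrix"]),np.array(p["D"],float)).reshape(-1,2)
    d=np.c_[u[:,0],-u[:,1],-np.ones(len(u))]@M[:3,:3].T
    return M[:3,3]+d*((z-M[2,3])/d[:,2])[:,None]
E
python3 - <<'E'
from h import *
for n in("top","scene"):
    p,d=env.grab_frame(n); cv2.imwrite(f"pics/{n}0.png",p); np.save(n+"d.npy",d)
    print(n,np.round(env.camera_params(n)["cam_to_world"],2).tolist(), np.array(env.camera_params(n)["camera_matrix"]).tolist())
print(env.state())
E
```

```text
top [[0.02, 1.0, -0.05, 476.73], [-1.0, 0.02, 0.02, 11.36], [0.02, 0.05, 1.0, 1698.01], [0.0, 0.0, 0.0, 1.0]] [[431.9009246393375, 0.0, 256.82670498576533], [0.0, 431.9009246393375, 193.761642116146], [0.0, 0.0, 1.0]]
scene [[0.33, -0.69, 0.64, 1370.25], [0.94, 0.25, -0.22, -263.04], [-0.01, 0.68, 0.73, 1011.38], [0.0, 0.0, 0.0, 1.0]] [[408.25541476053064, 0.0, 257.7815212389628], [0.0, 408.25541476053064, 193.29507382196894], [0.0, 0.0, 1.0]]
{'time_s': 0.1, 'qpos': array([-7.11608591e+01,  1.83464819e+01,  8.97009750e+01, -2.43790756e-03,
        7.20448201e+01, -1.14537435e+00]), 'qvel': array([-0.03767284,  0.00155896, -0.16163175,  0.03479659, -0.01486507,
       -0.05409709]), 'effort': array([-3.52372754e-04, -4.13334846e+01, -2.32512277e+01,  7.28293718e-02,
        4.22196777e-02, -5.95623442e-05]), 'ee_pos': array([ 196.35595022, -539.93150286,  213.20880286]), 'ee_rot': array([ 1.79999527e+02,  9.23048706e-02, -7.00147317e+01]), 'force': array([-0.67640208, -0.28959696,  0.4426514 ]), 'torque': array([ 0.00029502, -0.01808244, -0.00046895]), 'gripper_width': 91.33746213022314}
```

View pics/top0.png

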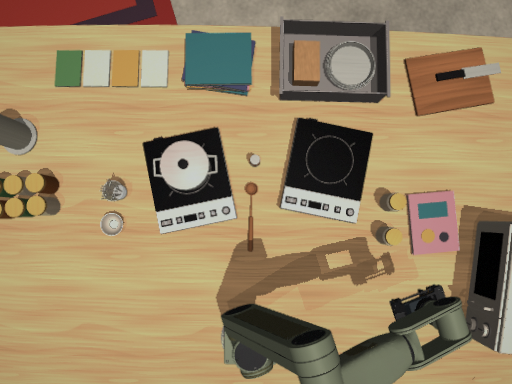

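View pics/scene0.png

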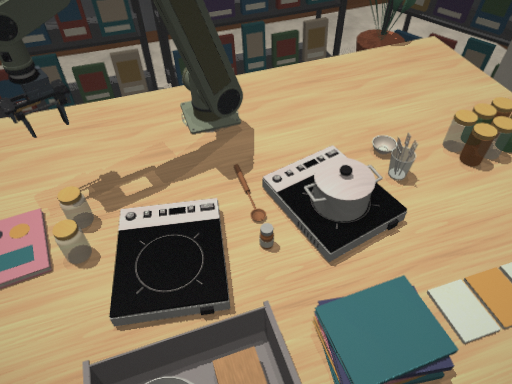

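Top view: the pot hob is the left one (column ~190, row ~180), with its panel along rows 200-230. The on/off key is near (228,212) and the function key near (168,223). The empty hob is on the right, with the spoon and spice jar in the gap. Next I'll locate the keys precisely.

```bash
python3 - <<'E'
from h import *
p=cv2.imread("pics/top0.png"); 
c=cv2.resize(p[190:240,145:245],None,fx=8,fy=8,interpolation=cv2.INTER_CUBIC); cv2.imwrite("pics/c1.png",c)
g=p.min(2)
m=((g>165)&(p.max(2)-g<40)).astype(np.uint8)
m[:195]=0;m[240:]=0;m[:,:145]=0;m[:,245:]=0
m=cv2.morphologyEx(m,cv2.MORPH_CLOSE,np.ones((5,5)))
cs,_=cv2.findContours(m,cv2.RETR_EXTERNAL,cv2.CHAIN_APPROX_NONE)
k=max(cs,key=cv2.contourArea); r=cv2.minAreaRect(k);print(r)
b=cv2.boxPoints(r); w=cast("top",b,60); print(b,w.round(1))
E
```

```text
((195.71310424804688, 214.62709045410156), (21.710208892822266, 77.02303314208984), 78.19756317138672)
[[155.7955  211.87854]
 [231.19016 196.12442]
 [235.6307  217.37564]
 [160.23605 233.12976]] [[480.9 368.8  60. ]
 [545.5  83.5  60. ]
 [465.2  65.2  60. ]
 [400.7 349.9  60. ]]
```

View pics/c1.png

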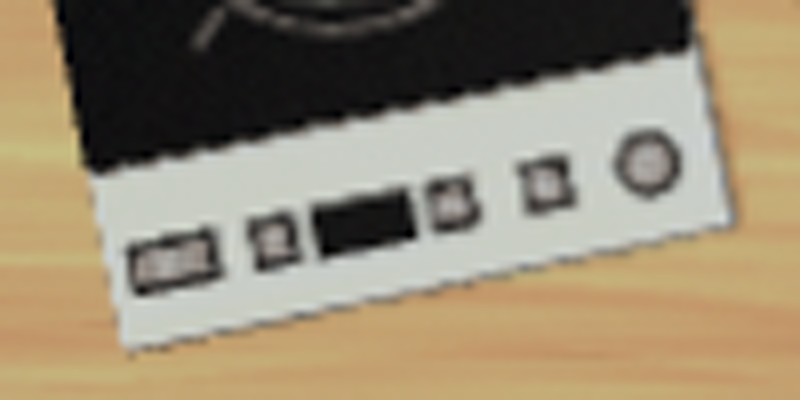

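The crop shows the on/off ring at (649,163) and the function key at (174,261). The display lies left of minus, as described. Next I'll work out positions and tool-frame shifts.

```bash
cat >> h.py <<'E'
from scipy.spatial.transform import Rotation as R
def pose():
    s=env.state(); T=np.eye(4); T[:3,:3]=R.from_euler("xyz",s["ee_rot"],degrees=True).as_matrix(); T[:3,3]=s["ee_pos"]; return T,s
E
python3 - <<'E'
from h import *
uv=np.array([[649,163],[547,185],[453,204],[274,241],[174,261]])/8-.44+[145,190]
w=cast("top",uv,65); print(w.round(1))
y=np.array([-115,-66,-20,66,115.])
A=np.c_[y,np.ones(5)]; f=np.linalg.lstsq(A,w[:,:2],rcond=None)[0]; print(f, (A@f).round(1), np.degrees(np.arctan2(-f[0,0],f[0,1])))
T,s=pose()
for k in(0,4):
    t=np.r_[(A@f)[k],170]; print((T[:3,:3].T@(t-T[:3,3])).round(1))
E
```

```text
[[492.7 103.1  65. ]
 [481.5 151.1  65. ]
 [471.8 195.3  65. ]
 [452.9 279.6  65. ]
 [442.7 326.8  65. ]]
[[-2.17345364e-01  9.72900436e-01]
 [ 4.67473111e+02  2.15055162e+02]] [[492.5 103.2]
 [481.8 150.8]
 [471.8 195.6]
 [453.1 279.3]
 [442.5 326.9]] 12.593064467153885
[-503.1 -498.1   44. ]
[-730.5 -527.6   44.4]
```

```bash
python3 -m pendant '[{"xyz":[-0.02,-0.02,0],"roll":1,"jaw":1},{"xyz":[-0.058,-0.058,0],"roll":2,"jaw":1},{"xyz":[-0.098,-0.097,0],"roll":3,"jaw":1},{"xyz":[-0.138,-0.137,0],"roll":4,"jaw":1},{"xyz":[-0.178,-0.176,0],"roll":5,"jaw":1},{"xyz":[-0.218,-0.216,0],"roll":6,"jaw":1},{"xyz":[-0.258,-0.255,0],"roll":7,"jaw":1},{"xyz":[-0.29,-0.287,0],"roll":7.4,"jaw":1}]' 10
python3 - <<'E'
from h import *
T,s=pose()
print(s["ee_pos"],s["ee_rot"],s["qpos"],s["force"],s["gripper_width"])
for t in([492.5,103.2,170],[442.5,326.9,170]): print((T[:3,:3].T@(np.array(t)-T[:3,3])).round(1))
E
```

```text
time_s: 1.1
ee_pos: [367.3, -167.8, 213.8]
ee_rot: [180.0, 0.0, -77.4]
force: [0.2, -0.9, 0.1]
gripper_width: 13.9
[ 367.33530924 -167.75934033  213.81232916] [ 1.79996787e+02  8.90827915e-03 -7.73919350e+01] [-2.61817847e+01  2.67988576e+00  1.09685606e+02  5.33134714e-03
  6.76425940e+01  5.12081217e+01] [ 0.18642486 -0.93996499  0.07161919] 13.912661394398382
[-237.1 -181.3   43.8]
[-466.3 -181.3   43.9]
```

```bash
python3 -m pendant '[{"xyz":[-0.04,-0.03,0],"roll":0,"jaw":1},{"xyz":[-0.085,-0.065,0],"roll":0,"jaw":1},{"xyz":[-0.13,-0.1,0],"roll":0,"jaw":1},{"xyz":[-0.175,-0.135,0],"roll":0,"jaw":1},{"xyz":[-0.212,-0.162,0.015],"roll":0,"jaw":1},{"xyz":[-0.237,-0.181,0.03],"roll":0,"jaw":1},{"xyz":[-0.237,-0.181,0.04],"roll":0,"jaw":1},{"xyz":[-0.237,-0.181,0.044],"roll":0,"jaw":1}]'
python3 - <<'E'
from h import *
T,s=pose()
p,d=env.grab_frame("wrist"); cv2.imwrite("pics/w1.png",p); np.save("wd.npy",d); np.save("wT.npy",T)
print(s["ee_pos"],s["ee_rot"],s["qpos"],s["force"],np.round(env.camera_params("wrist")["hand_eye"],2))
E
```

```text
time_s: 2.1
ee_pos: [491.2, 100.3, 169.0]
ee_rot: [179.9, -0.0, -77.4]
force: [-0.8, 0.4, -0.3]
gripper_width: 0.6
[491.2105808  100.31698574 169.02333413] [ 1.79867052e+02 -2.68441191e-02 -7.74099057e+01] [ 1.02496779e+01  1.37895931e+01  1.02986498e+02 -3.60825054e-02
  6.33556543e+01  8.76758331e+01] [-0.79635034  0.44752406 -0.31556657] [[ 1.0000e+00  0.0000e+00 -0.0000e+00  7.0000e-02]
 [ 0.0000e+00 -9.6000e-01 -2.6000e-01 -7.5500e+01]
 [-0.0000e+00  2.6000e-01 -9.6000e-01 -1.7027e+02]
 [ 0.0000e+00  0.0000e+00  0.0000e+00  1.0000e+00]]
```

View pics/w1.png

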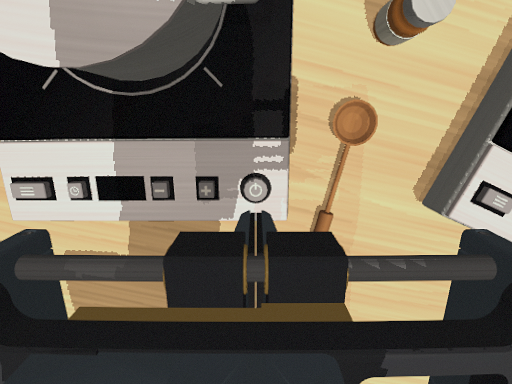

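The wrist view shows the on/off key at (255,188), plus (207,188), timer (77,189) and function (31,189). The fingers are lined up with the on/off column.

```bash
python3 - <<'E'
from h import *
T0=np.load("wT.npy"); H=np.array(env.camera_params("wrist")["hand_eye"],float)
w=cast("wrist",[[255.3,187.5],[31.5,189]],69,T0@H); print(w.round(1))
T,s=pose(); print(T[:3,3])
for t in w: print((T[:3,:3].T@(t-T[:3,3])).round(1))
E
```

```text
[[499.  101.8  69. ]
 [448.8 320.7  69. ]]
[491.15484085 100.00138051 169.02807615]
[ -0.   -8.3 100. ]
[-224.7   -6.8   99.9]
```

The wrist and top views disagree by about 6 mm along x, so I'll check with depth and the scene view.

```bash
python3 - <<'E'
from h import *
T0=np.load("wT.npy"); H=np.array(env.camera_params("wrist")["hand_eye"],float); d=np.load("wd.npy")
def pt(name,u,v,z,M):
    p=env.camera_params(name)
    n=cv2.undistortPoints(np.array([[[u,v]]],float),np.array(p["camera_matrix"]),np.array(p["D"],float))[0,0]
    return (M@np.array([n[0]*z,-n[1]*z,-z,1]))[:3].round(1)
for u,v in([255,188],[31,189],[255,155],[130,165],[70,120],[220,120],[180,205],[340,200]): 
    print("wrist",u,v,d[v,u],pt("wrist",u,v,np.median(d[v-1:v+2,u-1:u+2]),T0@H))
td=np.load("topd.npy"); M=np.array(env.camera_params("top")["cam_to_world"])
for u,v in([226,210],[166,222],[200,205],[180,150+45],[250,220],[240,260],[300,330//2],[330,160],[130,250],[350,210]):
    print("top",u,v,pt("top",u,v,np.median(td[v-1:v+2,u-1:u+2]),M))
p,_=env.grab_frame("scene"); cv2.imwrite("pics/s1.png",p); 
cv2.imwrite("pics/s1c.png",cv2.resize(cv2.imread("pics/scene0.png")[140:200,255:355],None,fx=8,fy=8,interpolation=cv2.INTER_CUBIC))
E
```

```text
wrist 255 188 278.5272 [498.5 101.9  69. ]
wrist 31 189 278.7914 [448.4 321.8  68.3]
wrist 255 155 279.8693 [528.9 108.7  59.6]
wrist 130 165 281.33966 [492.2 228.6  59.8]
wrist 70 120 267.68317 [523.8 290.   61.3]
wrist 220 120 268.81378 [554.4 148.5  61.2]
wrist 180 205 293.30487 [461.4 173.4  59.3]
wrist 340 200 354.0761 [489.4  -9.4  -0.6]
top 226 210 [492.5 101.7  68.6]
top 166 222 [443.4 327.5  67.2]
top 200 205 [509.9 201.5  57. ]
top 180 195 [546.6 278.2  58.9]
top 250 220 [455.6  10.7  17.8]
top 240 260 [298.3  47.3  -0.3]
top 300 165 [ 668.6 -176.7   61.3]
top 330 160 [ 690.4 -292.4   59.1]
top 130 250 [329.5 480.2   1.7]
top 350 210 [ 499.7 -368.8   67.6]
```

View pics/s1c.png

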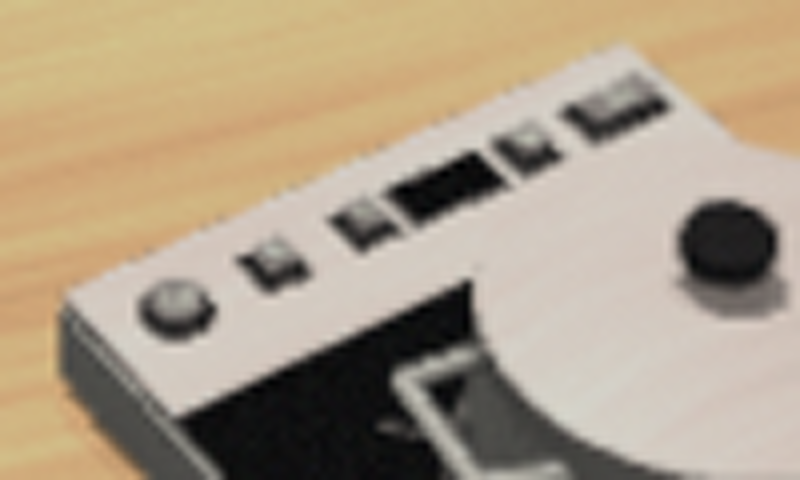

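Scene crop: the tops are at about (175,297) for on/off and (622,98) for function.

```bash
python3 - <<'E'
from h import *
uv=np.array([[175,297],[275,253],[365,213],[528,140],[622,98]])/8-.44+[255,140]
print(cast("scene",uv,69).round(1))
print("wristD",env.camera_params("wrist")["D"],env.camera_params("wrist")["camera_matrix"])
T0=np.load("wT.npy"); H=np.array(env.camera_params("wrist")["hand_eye"],float)
print(cast("wrist",[[255.3,187.5],[207,187.5],[161,188],[77,189],[31.5,189]],69,T0@H).round(1))
# fingertip in wrist image: project TCP
K=np.array(env.camera_params("wrist")["camera_matrix"]); D=np.array(env.camera_params("wrist")["D"],float)
c=np.linalg.inv(H)@[0,0,0,1]; print(cv2.projectPoints(np.array([[c[0],-c[1],-c[2]]]),np.zeros(3),np.zeros(3),K,D)[0])
E
```

```text
[[497.5 101.   69. ]
 [487.3 149.2  69. ]
 [477.8 193.6  69. ]
 [459.6 276.8  69. ]
 [448.9 326.3  69. ]]
wristD [-0.03172682  0.          0.          0.          0.        ] [[283.38357137   0.         255.2777013 ]
 [  0.         283.38357137 194.27196972]
 [  0.           0.           1.        ]]
[[499.  101.8  69. ]
 [488.7 148.1  69. ]
 [478.3 192.4  69. ]
 [459.  274.8  69. ]
 [448.8 320.7  69. ]]
[[[255.0182294  236.90081253]]]
```

```bash
python3 -m pendant '[{"xyz":[-0.001,-0.006,0.015],"roll":0,"jaw":1},{"xyz":[-0.001,-0.006,0.035],"roll":0,"jaw":1},{"xyz":[-0.001,-0.006,0.055],"roll":0,"jaw":1},{"xyz":[-0.001,-0.006,0.072],"roll":0,"jaw":1},{"xyz":[-0.001,-0.006,0.084],"roll":0,"jaw":1},{"xyz":[-0.001,-0.006,0.09],"roll":0,"jaw":1},{"xyz":[-0.001,-0.006,0.09],"roll":0,"jaw":1},{"xyz":[-0.001,-0.006,0.09],"roll":0,"jaw":1}]'
python3 - <<'E'
from h import *
T,s=pose(); p,d=env.grab_frame("wrist"); cv2.imwrite("pics/w2.png",p)
print(s["ee_pos"],s["ee_rot"],s["force"])
E
```

```text
time_s: 3.2
ee_pos: [498.3, 103.3, 80.5]
ee_rot: [-179.9, -0.0, -77.4]
force: [-0.5, 0.4, 0.7]
gripper_width: 0.0
[498.29343227 103.29424499  80.4653249 ] [-1.79923038e+02 -9.65914053e-03 -7.74161203e+01] [-0.54847801  0.43058242  0.72314601]
```

View pics/w2.png

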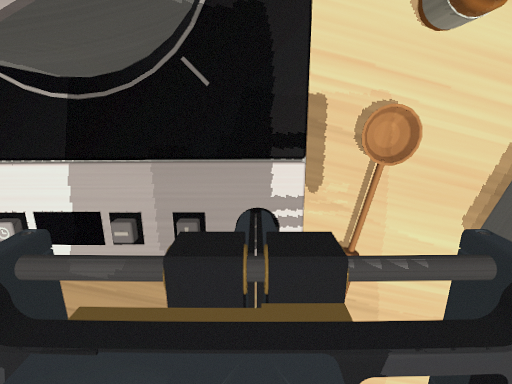

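The wrist view shows the tip centred over the on/off ring, around (257,229), with plus clear at (188,228). Now I'll press gently.

```bash
python3 -m pendant '[{"xyz":[0,0,0.004],"roll":0,"jaw":1},{"xyz":[0,0,0.008],"roll":0,"jaw":1},{"xyz":[0,0,0.011],"roll":0,"jaw":1},{"xyz":[0,0,0.013],"roll":0,"jaw":1},{"xyz":[0,0,0.0145],"roll":0,"jaw":1},{"xyz":[0,0,0.0155],"roll":0,"jaw":1},{"xyz":[0,0,0.016],"roll":0,"jaw":1},{"xyz":[0,0,0.016],"roll":0,"jaw":1}]'
```

```text
time_s: 4.25
ee_pos: [497.6, 103.3, 64.4]
ee_rot: [180.0, -0.0, -77.4]
force: [-1.7, -0.5, 6.3]
gripper_width: 0.6
```

Force is 6.3 N and z is 64.4, so the key is about 4.7 mm in. Hold briefly, then lift.

```bash
python3 -m pendant '[{"xyz":[0,0,0],"roll":0,"jaw":1},{"xyz":[0,0,0],"roll":0,"jaw":1},{"xyz":[0,0,-0.004],"roll":0,"jaw":1},{"xyz":[0,0,-0.012],"roll":0,"jaw":1},{"xyz":[0,0,-0.025],"roll":0,"jaw":1},{"xyz":[0,0,-0.036],"roll":0,"jaw":1},{"xyz":[0,0,-0.04],"roll":0,"jaw":1},{"xyz":[0,0,-0.04],"roll":0,"jaw":1}]'
python3 -m pendant '[{"xyz":[-0.02,0,0],"roll":0,"jaw":1},{"xyz":[-0.06,0,0],"roll":0,"jaw":1},{"xyz":[-0.1,0,0],"roll":0,"jaw":1},{"xyz":[-0.14,0,0],"roll":0,"jaw":1},{"xyz":[-0.18,0,0],"roll":0,"jaw":1},{"xyz":[-0.215,0,0],"roll":0,"jaw":1},{"xyz":[-0.229,0,0],"roll":0,"jaw":1},{"xyz":[-0.229,0,0],"roll":0,"jaw":1}]'
python3 - <<'E'
from h import *
T,s=pose(); p,d=env.grab_frame("wrist"); cv2.imwrite("pics/w3.png",p)
print(s["ee_pos"],s["ee_rot"],s["force"])
E
```

```text
time_s: 5.25
ee_pos: [497.9, 103.3, 104.3]
ee_rot: [-180.0, -0.0, -77.4]
force: [-0.1, 0.5, -0.7]
gripper_width: 0.5
time_s: 6.25
ee_pos: [447.6, 326.7, 103.5]
ee_rot: [180.0, -0.0, -77.3]
force: [0.6, -0.1, -0.7]
gripper_width: 0.5
[447.61918632 326.74698897 103.48862854] [ 1.79957518e+02 -4.90302556e-02 -7.73385763e+01] [ 0.56714869 -0.10719402 -0.74355026]
```

View pics/w3.png

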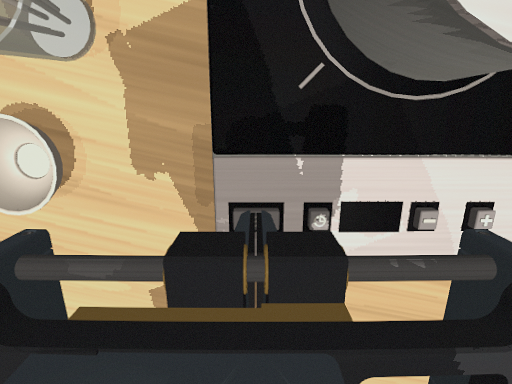

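The function key's recess spans columns 229-283 (centre 256), directly below the tip, and timer is clear at (320,217). Press it now.

```bash
python3 -m pendant '[{"xyz":[0,0,0.01],"roll":0,"jaw":1},{"xyz":[0,0,0.02],"roll":0,"jaw":1},{"xyz":[0,0,0.028],"roll":0,"jaw":1},{"xyz":[0,0,0.033],"roll":0,"jaw":1},{"xyz":[0,0,0.036],"roll":0,"jaw":1},{"xyz":[0,0,0.0385],"roll":0,"jaw":1},{"xyz":[0,0,0.0395],"roll":0,"jaw":1},{"xyz":[0,0,0.0395],"roll":0,"jaw":1}]'
```

```text
time_s: 7.3
ee_pos: [447.7, 326.4, 64.9]
ee_rot: [180.0, -0.0, -77.4]
force: [-1.5, -2.5, 5.3]
gripper_width: 0.3
```

```bash
python3 -m pendant '[{"xyz":[0,0,0.0007],"roll":0,"jaw":1},{"xyz":[0,0,0.0007],"roll":0,"jaw":1},{"xyz":[0,0,0.0007],"roll":0,"jaw":1},{"xyz":[0,0,-0.006],"roll":0,"jaw":1},{"xyz":[0,0,-0.02],"roll":0,"jaw":1},{"xyz":[0,0,-0.045],"roll":0,"jaw":1},{"xyz":[0,0,-0.075],"roll":0,"jaw":1},{"xyz":[0,0,-0.1],"roll":0,"jaw":1}]'
python3 -m pendant '[{"xyz":[0,0.02,-0.02],"roll":0,"jaw":1},{"xyz":[0,0.04,-0.04],"roll":0,"jaw":1},{"xyz":[0,0.06,-0.05],"roll":0,"jaw":1},{"xyz":[0,0.07,-0.05],"roll":0,"jaw":1},{"xyz":[0,0.07,-0.05],"roll":0,"jaw":1},{"xyz":[0,0.07,-0.05],"roll":0,"jaw":1},{"xyz":[0,0.07,-0.05],"roll":0,"jaw":1},{"xyz":[0,0.07,-0.05],"roll":0,"jaw":1}]'
python3 - <<'E'
from h import *
p,_=env.grab_frame("scene"); cv2.imwrite("pics/s2.png",p); q=cv2.imread("pics/scene0.png")
d=cv2.absdiff(p,q).max(2)
T,s=pose(); pw,dw=env.grab_frame("wrist"); H=np.array(env.camera_params("wrist")["hand_eye"],float)
print(s["ee_pos"],s["force"])
cv2.imwrite("pics/w4.png",pw)
cv2.imwrite("pics/cmp.png",np.vstack([p[100:384],pw[:290]]))
E
```

```text
time_s: 8.3
ee_pos: [448.4, 327.4, 166.4]
ee_rot: [-179.9, 0.1, -77.4]
force: [0.1, 1.0, -0.3]
gripper_width: 0.5
time_s: 9.3
ee_pos: [379.9, 311.5, 214.0]
ee_rot: [180.0, -0.0, -77.4]
force: [-0.5, -0.9, -0.1]
gripper_width: 0.2
[379.81616349 311.51045195 214.12132556] [-0.32373897  0.59277246  0.27947454]
```

View pics/cmp.png

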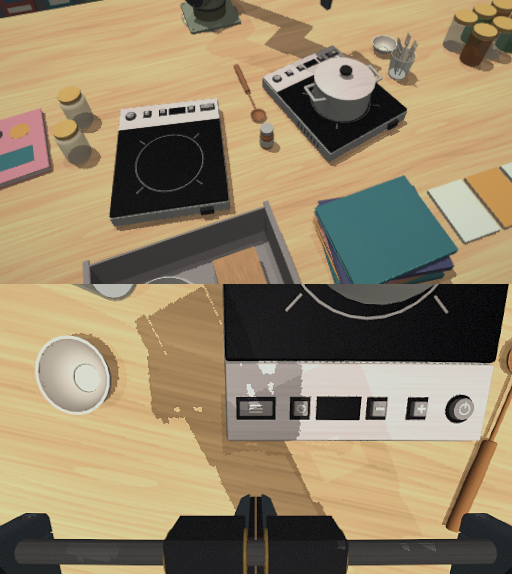

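Everything in both views is where it was: the pot, jars, spoon, cup and bowl have not moved. All five keys look up and the arm is clear. I'm handing the job in.

```bash
python3 -c "
from workcell import env
env.job_done(); print(env.state()['force'])"
```

```text
the job is handed in; nothing more can be done
the job is handed in; nothing more can be done
```

I pressed and released the on/off key, then the function key, of the hob with the pot (the left one). I then withdrew and handed the job in at about 9.5 s; no verdict is reported.

- **On/off key:** tip at z 64.4 mm with 6.3 N, so about 4.6–4.9 mm in. I held it for over 0.25 s and then lifted clear.
- **Function key:** tip at z 64.9 mm with 5.3 N, so about 4 mm in. I pressed 0.7 mm further, held it for about 0.4 s and then withdrew.
- **Last check:** by eye, in the scene and wrist pictures, all five keys were up and the pot and everything else stood where they had been. The tool force was about zero with the arm clear. I did not measure key heights or positions afterwards.
- **Disagreement:** the top camera put the keys about 6 mm nearer the robot than the scene and wrist cameras did. I aimed close to the latter two. A wrist picture before each press showed the tip centred on its key.

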